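# Gauge a slanted well and lock the depth gauge

### The job

Take the knob of the slanted depth gauge and gently lower the probe until its tip rests on the bottom of the well, which cannot be seen and can lie at any depth. Leave the probe at that depth, still touching, and then swing the gauge's lever all the way over to lock the slide, without disturbing the bottles and the beaker standing around.

Things in the scene. Friction and masses are not known exactly. Their poses are not given: they have to be found in the camera images.
- block: Fixed stand holding a slanted aluminium block (60 x 80 x 84 mm) between grey cheeks. Origin on the worktop straight below the well's mouth, which is 100 mm up; z up, x level and away from the robot at yaw 0. The well goes down into it at 32 deg from vertical, leading to +x. Its floor, out of sight 34 to 62 mm along the well, is springy: yields 6 mm at 1.5 N per mm, then rigid.
- well_mouth (a point): Centre of the well's mouth, on the slanted upper face of the block; z up along the well, x square to it (up and away from the robot), y level to the left. Pressing on the floor of the well with more than 25 N is too much.
- probe: Sliding probe: steel bar with a black round knob (26 mm diameter, 28 mm long) on its upper end. Origin at the knob's middle; z up along the slide, 32 deg from vertical, leaning to the robot; x up and away, y level to the left. Slides only along z, 62 mm in all. Tip 142 mm below the knob's middle. Friction of 3 N keeps it where it is left, even on the floor's spring; it weighs 1.6 N.
- tip (a point): The probe's tip, on the slide axis. At the start 12 to 22 mm inside the well; it meets the floor after 12 to 50 mm of further travel down. Axes as the probe's.
- guard_edge (a point): Middle of the upper edge of the white guard plate (150 mm wide, 3 mm thick), which stands parallel to the slide, 80 mm from its axis on the probe's +x side, so it hangs over the knob: a gripper must come in along the slide, tilted by about 32 deg. Axes as the probe's.
- lever (a joint): Angle of the locking lever, rad: 0 to 0.35 at the start (open, pointing down the slant to the robot), 1.5 at its stop (locked, pointing to the right, the block's -y). It turns about an axis parallel to the slide, counter-clockwise (positive) about the probe's z, and stays where left. From about 1.1 its cam clamps the slide; locked above 1.25. It takes 2 to 4 N at the pin.
- lever_pin (a point): Middle of the free part (30 mm long) of the upright black pin, 12 mm diameter, at the lever's end, parallel to the slide. It moves on a circle of 70 mm radius about the pivot, which is 26 mm from the slide axis on the probe's -y side. Axes: z along the pin, up; -x outwards along the lever; they turn with it.
- beaker: A small clear glass beaker, 54 mm diameter, 66 mm high, loose; origin under its centre. To be left alone.
- white_bottle: A white plastic bottle with a screw cap, 43 mm diameter, 99 mm high, loose; origin under its centre. To be left alone.
- amber_bottle: A small amber dropper bottle with a black cap, 33 mm diameter, 63 mm high, loose; origin under its centre. To be left alone.

How it is judged:
By the outcome, as a careful person would: the job done as asked, in the order asked, and still so for the second after the job is handed in, with the robot touching nothing.
It also fails if it takes over 67 s, if anything falls off the work surface, if the arm or the gripper's body presses on something with over 40 N, if the wrist force passes 120 N, or if a joint passes its speed limit or range.

### The arm

A 6-joint arm with a two-finger parallel gripper is mounted at the origin on a cart in front of the work surface, level with it; the furniture and walls round the work are solid. World frame = base frame: x ahead of the robot, y to its left, z up, the work surface at z = 0. Lengths are in m, angles in rad, forces in N, time in s.
With the tool pointing down it reaches from about 0.15 to 0.775 m from the base axis. Payload 6.1 kg.
Tool frame: the origin (TCP) lies between the finger pads; the fingertips stand 14 mm ahead of it and the grasp point (between the pads) lies 5 mm behind it (bot.tips_ahead is the distance from the TCP to the fingertips, in m); z points along the fingers, y is the line along which they close (so a half turn about z gives the same grasp; the last joint's range is limited). The gripper opens to 85 mm and grips with 20 to 120 N. Pads are 22 mm wide; open, the fingers measure 114 mm over their backs; the gripper's body (76 mm by 85 mm) begins 54 mm behind the grasp point. The pads swing forward as they close: fully open they stand 13 mm farther back than shut.
Start: joints at [1.112, 0.126, -0.04, 1.405, 0, 1.571], TCP at [0.232, 0.471, 0.245] pointing down, gripper open.
Joint ranges: [-2.72, 2.72], [-0.95, 1.95], [-1.27, 1.35], [-1.78, 2.02], [-1.46, 1.47], [-3.14, 3.14]. Speed limits (rad/s): [2.39, 2.39, 3.01, 3.14, 3.14, 3.14].

### API

Orientations are given as [roll, pitch, yaw] about the fixed x, y, z axes, in that order (R = Rz(yaw) Ry(pitch) Rx(roll)).
In Python, from rig import bot gives the robot as it stands.
- The arm moves only by the tool play_rows, never from a script. Its argument "increments" is a list of rows, each an object of numbers: "x", "y", "z": the shift along the tool's x, y, z in m; "wx", "wy", "wz": the turn, a rotation vector about the tool's x, y, z in rad; "gripper": the closure, from 0 (fully open) to 1 (shut). In form: [{"x": .., "y": .., "z": .., "wx": .., "wy": .., "wz": .., "gripper": ..}, ...]. A call has 1 to 20 rows; each row is the pose to reach, as a shift and turn from the pose commanded when the call began, along the tool's axes at that moment; what a row does not reach only later rows make up. A row lasts 1/10 s, in which the tool goes at most 50 mm and 8.59 degrees, less where a joint would pass 70% of its speed; a pose out of reach is approached as far as the arm can. A call with a gripper value outside its range is refused whole. The fingers move at their own pace and stop on an object; "squeeze" is the grip in N (left out, the last holds). Time passes only in rows, so rows that repeat a pose let the fingers close. It gives the time, the measured TCP pose, the force, the opening and the grip force at its end, in the units of the state.
- bot.get_state(): the state, without advancing time (a new reading comes with each control period).
- bot.get_image(name): name is "side" or "top" or "wrist"; returns a dict with "pixels" (400x640x3 uint8, blue, green, red), "fx", "fy", "cx", "cy" (pixels), "D" ([k1, k2, p1, p2, k3] as OpenCV has them; the pictures are not rectified), "R" (3x3) and "t" (3): a world point X has camera coordinates R X + t. Camera axes: x right, y down, z forward; pixel columns grow to the right and rows downward; lengths in m; the calibration is good to about 2 mm. A picture is of the moment at which its call begins. There is no depth.
- bot.close_job(): hands the job in; it is judged then, once.
The state is a dict: "t": time; "qpos": joint angles; "dq": joint speeds; "joint_torque": joint torques, N m; "tool_pos": TCP position; "ee_rot": TCP orientation; "ft_force": force on the tool from outside, world axes, zero at the start; "wrist_torque": the same for the moment, N m; "gripper_width": finger opening in m; "grasp_force": force on a finger pad.
Only numpy, scipy, OpenCV 4.12 (cv2) and the standard library are available. Lean on these libraries where they do the work, as an engineer would, in place of code of your own. Each camera call takes 0.05 s, during which the arm holds its last target. There are 200 camera calls.

## Working session

There is one attempt and no reset: what is moved stays moved. The work goes in short steps, Python scripts to look and compute and a tool call to move; the robot and the scene stay as the last step left them, time stands still between calls to the robot, and variables do not carry over. Pictures are saved under pics/ and viewed, at most 10 in all, crops included, and the job is handed in when it is done.

Besides the shell and the picture viewer there is one more tool, called after "Request:" as name([rows], argument=value, ...), one row to a line, values as JSON. play_rows: Moves the arm, as the interface text tells. Its arguments: {"type":"object","properties":{"increments":{"type":"array","items":{"type":"object","properties":{"x":{"type":"number"},"y":{"type":"number"},"z":{"type":"number"},"wx":{"type":"number"},"wy":{"type":"number"},"wz":{"type":"number"},"gripper":{"type":"number"}}}},"squeeze":{"type":"number"}},"required":["increments"]}

```bash
mkdir -p pics; ls; python3 - <<'E'
from rig import bot
import cv2,numpy as np
s=bot.get_state();print(s)
for n in("side","top"):
    im=bot.get_image(n);cv2.imwrite(f"pics/{n}0.png",im["pixels"])
    np.savez(f"{n}.npz",**{k:im[k] for k in("fx","fy","cx","cy","D","R","t","pixels")})
    print(n,im["fx"],im["fy"],im["cx"],im["cy"],im["D"],im["R"],im["t"],-np.array(im["R"]).T@np.array(im["t"]))
E
```

```text
pics
{'t': 0.0, 'qpos': array([ 1.11202030e+00,  1.26378385e-01, -4.06171486e-02,  1.40537828e+00,
       -1.67809936e-05,  1.57078868e+00]), 'dq': array([-0.0005156 , -0.00205141, -0.00043796, -0.00250749,  0.00276078,
        0.00256409]), 'joint_torque': array([ 1.03028880e-03, -4.35913181e+01,  3.52924454e+01,  1.73912005e-02,
        8.35961077e-05,  1.69432127e-05]), 'tool_pos': array([0.23233247, 0.47036914, 0.2445251 ]), 'ee_rot': array([-3.14001517e+00,  1.67689044e-05,  2.68282430e+00]), 'ft_force': array([-0.63893418, -0.63398334, -0.51136857]), 'wrist_torque': array([ 0.02155339,  0.03741095, -0.02637674]), 'grasp_force': 0.0, 'gripper_width': 0.08546401146491289}
side 361.78673875927217 361.78673875927217 322.61868649556084 198.59495414193822 [-0.0713194  0.         0.         0.         0.       ] [[ 0.90930137 -0.41609072  0.00628752]
 [-0.15689592 -0.35678747 -0.92091605]
 [ 0.38542793  0.83640374 -0.38971027]] [-0.49241086  0.24508435  0.83560469] [ 0.16413722 -0.81634745  0.55444189]
top 511.2990690328841 511.2990690328841 310.6033188788019 196.9844251075265 [-0.02007856  0.          0.          0.          0.        ] [[-0.23676312 -0.9715643  -0.0024567 ]
 [-0.90920175  0.22245575 -0.35194547]
 [ 0.34248416 -0.08109407 -0.93601728]] [0.08000505 0.5677656  1.57850294] [-0.00545653  0.07943455  1.67752511]
```

View pics/side0.png

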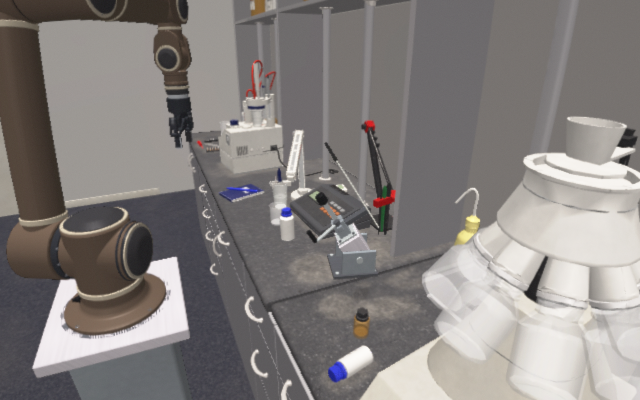

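View pics/top0.png

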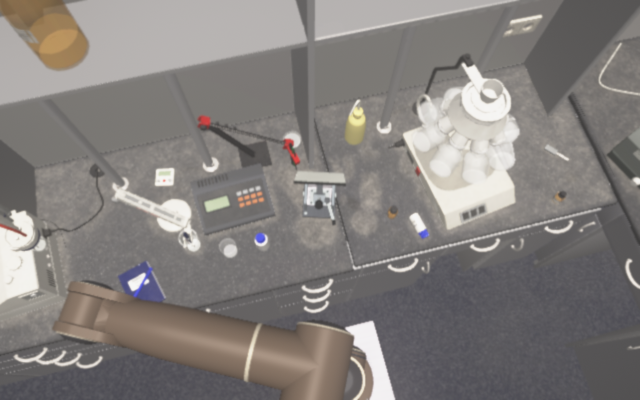

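The gauge is at about (320,198) in the top view and (350,250) in the side view. The white bottle is at (261,240) in the top view and the beaker at (229,247). I'll enlarge both views of the gauge.

```bash
python3 - <<'E'
import cv2,numpy as np
a=np.load("top.npz")["pixels"][155:245,215:355];b=np.load("side.npz")["pixels"][190:285,265:405]
a=cv2.resize(a,None,fx=5,fy=5,interpolation=cv2.INTER_CUBIC)
b=cv2.resize(b,None,fx=5,fy=5,interpolation=cv2.INTER_CUBIC)
cv2.imwrite("pics/topc.png",a);cv2.imwrite("pics/sidec.png",b)
E
```

```text
(no output)
```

View pics/topc.png

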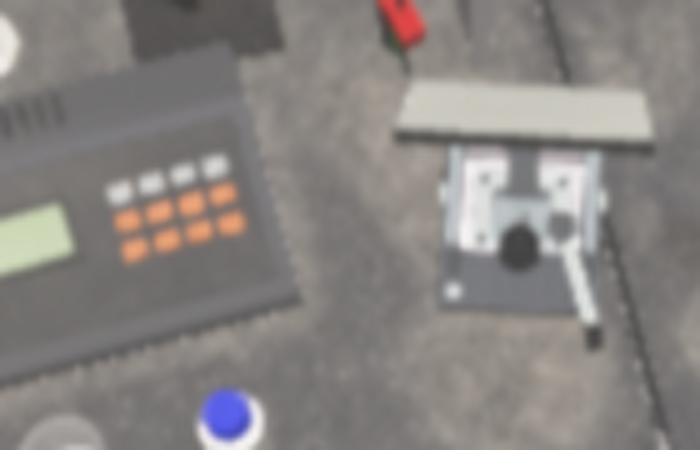

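View pics/sidec.png

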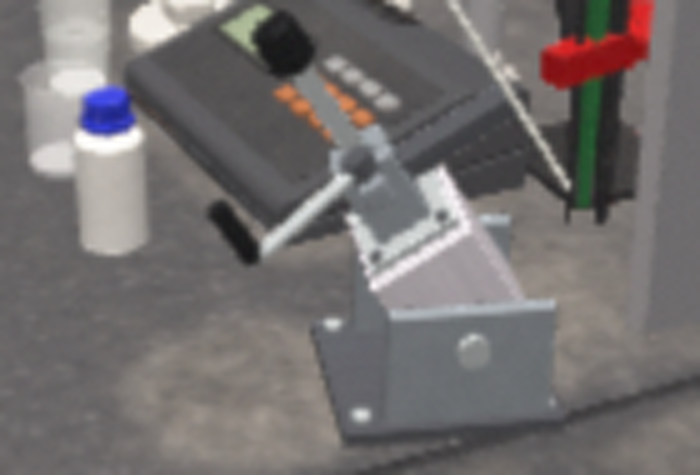

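The top crop shows the knob at (318.5,204.3), the pin at (333.5,222.3) and the guard's upper edge from (294,182) to (345,184). The side crop shows the knob at (321.8,198) and the pin at (311.4,236.2). Next I triangulate these points and fit the gauge pose.

```bash
cat > h.py <<'E'
import numpy as np,cv2
from scipy.optimize import least_squares
from scipy.spatial.transform import Rotation as Ro
C={n:np.load(n+".npz") for n in("top","side")}
def proj(X,n):
    c=C[n];K=np.array([[c["fx"],0,c["cx"]],[0,c["fy"],c["cy"]],[0,0,1.]])
    return cv2.projectPoints(np.atleast_2d(np.float64(X)),cv2.Rodrigues(c["R"])[0],c["t"],K,c["D"])[0][:,0]
def tri(pt,ps):
    f=lambda X:np.r_[proj(X,"top")[0]-pt,proj(X,"side")[0]-ps]
    r=least_squares(f,[.6,0,.1]);return r.x,r.fun
def plane(p,n,z):
    r=least_squares(lambda q:proj([q[0],q[1],z],n)[0]-p,[.6,0]);return r.x
def Rp(yaw): return Ro.from_euler("z",yaw).as_matrix()@Ro.from_euler("y",-np.radians(32)).as_matrix()
def model(q): # x,y,yaw,knob height s along z above mouth,lever
    x,y,yaw,s,L=q;R=Rp(yaw);m=np.array([x,y,.1]);return R,m
T=lambda u,v:np.array([215+(u+.5)/5-.5,155+(v+.5)/5-.5]);S=lambda u,v:np.array([265+(u+.5)/5-.5,190+(v+.5)/5-.5])
E
python3 - <<'E'
from h import *
k=tri(T(518,247),S(285,40));p=tri(T(593,337),S(233,232));print("knob",k,"pin",p)
# fit x,y,yaw,s,L,pinheight h ; guard corners w along z
def pts(q):
    x,y,yaw,s,L,h,g=q;R=Rp(yaw);m=np.array([x,y,.1])
    P=lambda a,b,c:m+R@np.array([a,b,c])
    pin=P(-.07*np.cos(L),-.026-.07*np.sin(L),h)
    return P(0,0,s),pin,P(.08,.075,g),P(.08,-.075,g),P(0,-.026,h-.02)
def f(q):
    a,b,c,d,e=pts(q)
    return np.r_[proj(a,"top")[0]-T(518,247),proj(a,"side")[0]-S(285,40),proj(b,"top")[0]-T(593,337),proj(b,"side")[0]-S(233,232),proj(c,"top")[0]-T(397,133),proj(d,"top")[0]-T(652,148)]
r=least_squares(f,[.65,0,0,.12,.2,.05,.1]);print(r.x.round(4));print(r.fun.round(1))
for a in pts(r.x):print(a.round(3),proj(a,"top")[0].round(0),proj(a,"side")[0].round(0))
x,y,yaw=r.x[:3];print("mouth proj",proj([x,y,.1],"side"),proj([x,y,0.],"side"))
for n,pt in dict(tl=T(440,310),tr=T(597,310)).items():print(n,plane(pt,"top",0))
for n,pt in dict(a=S(312,325),b=S(345,440),c=S(562,415)).items():print(n,plane(pt,"side",0))
print("white",plane(T(228,415),"top",.099),plane(S(113,250),"side",0),"beaker top",plane(T(62,445),"top",.066))
print("amber",plane([393,212],"top",.06))
E
```

```text
knob (array([ 0.50627409, -0.06550903,  0.20751732]), array([ 0.01711644, -0.52114509, -0.39304095,  0.15373206])) pin (array([ 0.46206435, -0.10445712,  0.12933002]), array([-0.00359612, -0.17894645, -0.12758345,  0.0484082 ]))
[ 0.5691 -0.0861 -0.3079  0.1263  0.3455  0.076   0.2078]
[ 0.2 -0.2 -0.7  0.4 -0.1 -0.3  0.  -0.1 -0.6 -0.3  0.5 -0. ]
[ 0.505 -0.066  0.207] [318. 204.] [321. 198.]
[ 0.462 -0.104  0.13 ] [333. 222.] [311. 236.]
[ 0.552 -0.002  0.319] [293. 181.] [327. 146.]
[ 0.506 -0.145  0.319] [346. 184.] [336. 164.]
[ 0.533 -0.102  0.148] [327. 200.] [337. 224.]
mouth proj [[346.19705393 234.75064284]] [[344.99007176 267.05385374]]
tl [ 0.54455692 -0.02189225]
tr [ 0.51878022 -0.12728183]
a [ 0.5516442  -0.00824935]
b [ 0.51925439 -0.11730967]
c [ 0.63463389 -0.14466082]
white [0.47541024 0.13248537] [0.47610976 0.12107149] beaker top [0.49125038 0.24292386]
amber [ 0.46881026 -0.31558854]
```

The fit is consistent: tip 16 mm inside the well, lever about 0.35, and the guard seen edge-on from the side. Yaw is between -0.24 and -0.31. I'll compute the move to a pre-approach pose above the knob along the slide, then refine with the wrist camera.

```bash
cat >> h.py <<'E'
def pose(mx,my,yaw,a,b,c,tw=0):
    "tool pose at probe-axis coords (a,b,c) from the mouth; tool x=probe y, tool y=probe x, z down the slide; tw turns about tool z"
    R=Rp(yaw);B=np.c_[R[:,1],R[:,0],-R[:,2]]@Ro.from_euler("z",tw).as_matrix()
    return np.array([mx,my,.1])+R@np.array([a,b,c]),B
def delta(p,B):
    from rig import bot
    s=bot.get_state();A=Ro.from_euler("xyz",s["ee_rot"]).as_matrix()
    print("t",round(s["t"],2),"shift",(A.T@(p-s["tool_pos"])).round(4),"turn",Ro.from_matrix(A.T@B).as_rotvec().round(4),"target",p.round(4))
E
python3 - <<'E'
from h import *
delta(*pose(.569,-.086,-.28,0,0,.27))
for z in(.1,.2,.3):print(plane([190,240],"top",z),plane([120,187],"top",z))
E
```

```text
t 0.1 shift [-0.4074 -0.3753 -0.0838] turn [-0.4657 -0.387   1.3535] target [ 0.4315 -0.0465  0.329 ]
[0.52058002 0.3525817 ] [0.75729542 0.55148826]
[0.48723433 0.33526678] [0.70894424 0.52156457]
[0.45388865 0.31795187] [0.66059307 0.49164088]
```

Request:
play_rows([
  {"x": -0.05,"y": -0.07,"z": -0.04,"gripper": 0},
  {"x": -0.407,"y": -0.375,"z": -0.084,"wx": -0.466,"wy": -0.387,"wz": 1.354},
  {"x": -0.407,"y": -0.375,"z": -0.084,"wx": -0.466,"wy": -0.387,"wz": 1.354},
  {"x": -0.407,"y": -0.375,"z": -0.084,"wx": -0.466,"wy": -0.387,"wz": 1.354},
  {"x": -0.407,"y": -0.375,"z": -0.084,"wx": -0.466,"wy": -0.387,"wz": 1.354},
  {"x": -0.407,"y": -0.375,"z": -0.084,"wx": -0.466,"wy": -0.387,"wz": 1.354},
  {"x": -0.407,"y": -0.375,"z": -0.084,"wx": -0.466,"wy": -0.387,"wz": 1.354},
  {"x": -0.407,"y": -0.375,"z": -0.084,"wx": -0.466,"wy": -0.387,"wz": 1.354},
  {"x": -0.407,"y": -0.375,"z": -0.084,"wx": -0.466,"wy": -0.387,"wz": 1.354},
  {"x": -0.407,"y": -0.375,"z": -0.084,"wx": -0.466,"wy": -0.387,"wz": 1.354},
  {"x": -0.407,"y": -0.375,"z": -0.084,"wx": -0.466,"wy": -0.387,"wz": 1.354},
  {"x": -0.407,"y": -0.375,"z": -0.084,"wx": -0.466,"wy": -0.387,"wz": 1.354},
  {"x": -0.407,"y": -0.375,"z": -0.084,"wx": -0.466,"wy": -0.387,"wz": 1.354},
  {"x": -0.407,"y": -0.375,"z": -0.084,"wx": -0.466,"wy": -0.387,"wz": 1.354},
  {"x": -0.407,"y": -0.375,"z": -0.084,"wx": -0.466,"wy": -0.387,"wz": 1.354},
  {"x": -0.407,"y": -0.375,"z": -0.084,"wx": -0.466,"wy": -0.387,"wz": 1.354},
  {"x": -0.407,"y": -0.375,"z": -0.084,"wx": -0.466,"wy": -0.387,"wz": 1.354},
  {"x": -0.407,"y": -0.375,"z": -0.084,"wx": -0.466,"wy": -0.387,"wz": 1.354},
  {"x": -0.407,"y": -0.375,"z": -0.084,"wx": -0.466,"wy": -0.387,"wz": 1.354},
  {"x": -0.407,"y": -0.375,"z": -0.084,"wx": -0.466,"wy": -0.387,"wz": 1.354},
])

```text
invalid input
```

```bash
python3 - <<'E'
from h import *
from rig import bot
delta(*pose(.569,-.086,-.28,0,0,.27))
im=bot.get_image("wrist");cv2.imwrite("pics/w1.png",im["pixels"])
np.savez("wrist.npz",**{k:im[k] for k in("fx","fy","cx","cy","D","R","t","pixels")})
s=bot.get_state();print(s["qpos"].round(3),s["ft_force"])
C["wrist"]=np.load("wrist.npz")
R=Rp(-.28);m=np.array([.569,-.086,.1])
for n,a in dict(knobtop=(0,0,.14),guard1=(.08,.075,.208),guard2=(.08,-.075,.208),mouth=(0,0,0)).items():print(n,proj(m+R@np.array(a),"wrist"))
E
```

```text
t 0.1 shift [-0.4074 -0.3753 -0.0838] turn [-0.4657 -0.387   1.3535] target [ 0.4315 -0.0465  0.329 ]
[ 1.112  0.126 -0.04   1.405 -0.     1.571] [ 0.08597954 -0.33465742  0.24763949]
knobtop [[-50.40833106 696.69888872]]
guard1 [[-56.27757884 907.04541959]]
guard2 [[-209.2836202   886.20274996]]
mouth [[ 60.97033455 586.59769   ]]
```

View pics/w1.png

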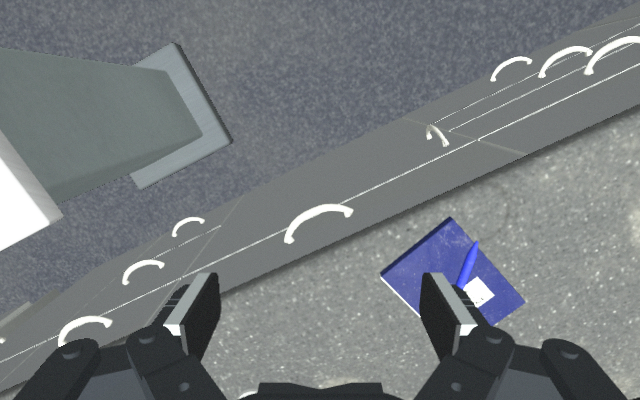

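The wrist view shows only the open fingers over the bench edge, because the move was refused. I'll send complete rows.

Request:
play_rows([
  {"x": -0.05,"y": -0.07,"z": -0.04,"wx": 0,"wy": 0,"wz": 0,"gripper": 0},
  {"x": -0.407,"y": -0.375,"z": -0.084,"wx": -0.466,"wy": -0.387,"wz": 1.354,"gripper": 0},
  {"x": -0.407,"y": -0.375,"z": -0.084,"wx": -0.466,"wy": -0.387,"wz": 1.354,"gripper": 0},
  {"x": -0.407,"y": -0.375,"z": -0.084,"wx": -0.466,"wy": -0.387,"wz": 1.354,"gripper": 0},
  {"x": -0.407,"y": -0.375,"z": -0.084,"wx": -0.466,"wy": -0.387,"wz": 1.354,"gripper": 0},
  {"x": -0.407,"y": -0.375,"z": -0.084,"wx": -0.466,"wy": -0.387,"wz": 1.354,"gripper": 0},
  {"x": -0.407,"y": -0.375,"z": -0.084,"wx": -0.466,"wy": -0.387,"wz": 1.354,"gripper": 0},
  {"x": -0.407,"y": -0.375,"z": -0.084,"wx": -0.466,"wy": -0.387,"wz": 1.354,"gripper": 0},
  {"x": -0.407,"y": -0.375,"z": -0.084,"wx": -0.466,"wy": -0.387,"wz": 1.354,"gripper": 0},
  {"x": -0.407,"y": -0.375,"z": -0.084,"wx": -0.466,"wy": -0.387,"wz": 1.354,"gripper": 0},
  {"x": -0.407,"y": -0.375,"z": -0.084,"wx": -0.466,"wy": -0.387,"wz": 1.354,"gripper": 0},
  {"x": -0.407,"y": -0.375,"z": -0.084,"wx": -0.466,"wy": -0.387,"wz": 1.354,"gripper": 0},
  {"x": -0.407,"y": -0.375,"z": -0.084,"wx": -0.466,"wy": -0.387,"wz": 1.354,"gripper": 0},
  {"x": -0.407,"y": -0.375,"z": -0.084,"wx": -0.466,"wy": -0.387,"wz": 1.354,"gripper": 0},
  {"x": -0.407,"y": -0.375,"z": -0.084,"wx": -0.466,"wy": -0.387,"wz": 1.354,"gripper": 0},
  {"x": -0.407,"y": -0.375,"z": -0.084,"wx": -0.466,"wy": -0.387,"wz": 1.354,"gripper": 0},
])

```text
t: 1.75
tool_pos: [0.4313, -0.0447, 0.3292]
ee_rot: [2.583, -0.002, 1.293]
ft_force: [0.2, -0.2, -0.2]
gripper_width: 0.0855
grasp_force: 0.0
```

```bash
cat > w.py <<'E'
from h import *
from rig import bot
import sys
def shot(name):
    im=bot.get_image("wrist");cv2.imwrite(f"pics/{name}.png",im["pixels"])
    np.savez("wrist.npz",**{k:im[k] for k in("fx","fy","cx","cy","D","R","t","pixels")});C["wrist"]=np.load("wrist.npz")
E
python3 - <<'E'
from w import *
delta(*pose(.569,-.086,-.28,0,0,.27))
shot("w2")
s=bot.get_state();print(s["qpos"].round(3),s["ft_force"])
R=Rp(-.28);m=np.array([.569,-.086,.1])
for n,a in dict(knobtop=(0,0,.14),guard1=(.08,.075,.208),guard2=(.08,-.075,.208),mouth=(0,0,0),pintop=(-.066,-.05,.091)).items():print(n,proj(m+R@np.array(a),"wrist"))
E
```

```text
t 1.75 shift [-0.0016  0.0005  0.0005] turn [ 0.0001 -0.0025  0.0006] target [ 0.4315 -0.0465  0.329 ]
[-0.015 -0.47  -0.475  1.023 -0.137  1.797] [-0.58337741  0.4474074   0.4896704 ]
knobtop [[321.71365108 204.41319447]]
guard1 [[473.25876786 108.30446128]]
guard2 [[442.40604797 342.91371439]]
mouth [[321.12035963 168.17649367]]
pintop [[252.54753473 238.74025077]]
```

View pics/w2.png

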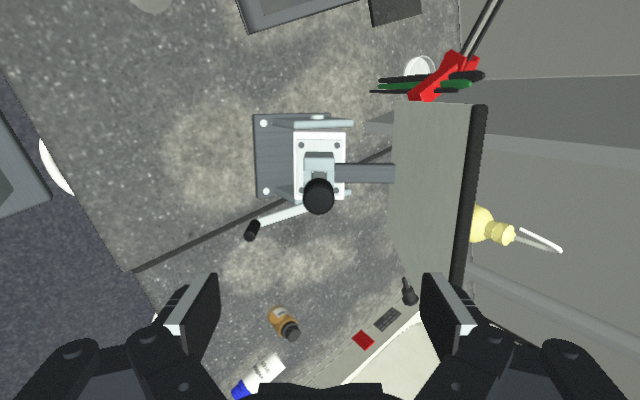

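The wrist view shows the knob's top face at (319,197), the pin's top at (250,237), the guard's left corner at (480,106) and the base front corners at (254,114) and (258,199). I'll do a joint fit.

```bash
cat > fit.py <<'E'
from h import *
C["wrist"]=np.load("wrist.npz")
def P(q,a,b,c): return np.array([q[0],q[1],.1])+Rp(q[2])@np.array([a,b,c])
def f(q,part=False):
    x,y,yaw,s,L,h,g,bf,bw,bo=q
    B=lambda w:np.array([x,y,.004])+Ro.from_euler("z",yaw).as_matrix()@np.array([bf,bo+w,0])
    pin=lambda d:P(q,-.07*np.cos(L),-.026-.07*np.sin(L),h+d)
    k=P(q,0,0,s);pr=lambda X,n:proj(X,n)[0]
    L_=[("kT",pr(k,"top")-T(518,247)),("kS",pr(k,"side")-S(285,40)),("pT",pr(pin(0),"top")-T(593,337)),("pS",pr(pin(0),"side")-S(233,232)),
     ("gT1",pr(P(q,.08,.075,g),"top")-T(397,133)),("gT2",pr(P(q,.08,-.075,g),"top")-T(652,148)),
     ("kW",pr(P(q,0,0,s+.014),"wrist")-(319,197)),("pW",pr(pin(.015),"wrist")-(250,237)),("gW",pr(P(q,.08,.075,g),"wrist")-(480,106)),
     ("bW1",pr(B(bw),"wrist")-(254,114)),("bW2",pr(B(-bw),"wrist")-(258,199)),("bT1",pr(B(bw),"top")-T(440,310)),("bT2",pr(B(-bw),"top")-T(597,310)),
     ("bS1",pr(B(bw),"side")-S(312,325)),("bS2",pr(B(-bw),"side")-S(345,440))]
    wt={"T":1/.7,"S":1/.7,"W":1/3.}
    if part:
        for n,v in L_:print(n,v.round(1))
    return np.r_[tuple(v*wt[n[1]] for n,v in L_)]
r=least_squares(f,[.569,-.086,-.28,.126,.3,.076,.208,-.05,.055,0],loss="soft_l1");q=r.x
J=np.linalg.inv(r.jac.T@r.jac);print(q.round(4),np.sqrt(np.diag(J)).round(4));f(q,True);print(P(q,0,0,q[3]),q[3])
E
python3 fit.py
```

```text
[ 0.5693 -0.085  -0.2949  0.1256  0.3451  0.0766  0.2132 -0.0405  0.055
  0.0006] [0.0009 0.0013 0.0153 0.0029 0.032  0.0022 0.0038 0.0016 0.0017 0.002 ]
kT [ 0.1 -0.2]
kS [-0.6  0.6]
pT [-0.  -0.4]
pS [ 0.1 -0.2]
gT1 [-1.   0.4]
gT2 [0.4 0. ]
kW [2.7 4.6]
pW [ 1.6 -0.7]
gW [-0.8 -0.8]
bW1 [0.9 0.6]
bW2 [ 0.3 -1.7]
bT1 [-0.7 -0.8]
bT2 [-0.2  0.9]
bS1 [0.2 1.2]
bS2 [-0.2  0.8]
[ 0.50556589 -0.06561699  0.20654708] 0.1256380188164231
```

```bash
python3 - <<'E'
from h import *
for c in (.27,.124): delta(*pose(.5693,-.085,-.295,0,.001,c))
E
```

```text
t 1.8 shift [0.0026 0.0005 0.0005] turn [ 0.0001 -0.0104  0.0133] target [ 0.4327 -0.0424  0.329 ]
t 1.8 shift [0.0011 0.0005 0.1465] turn [ 0.0001 -0.0104  0.0133] target [ 0.5067 -0.0649  0.2052]
```

Request:
play_rows([
  {"x": 0.0026,"y": 0.0005,"z": 0.0,"wx": 0,"wy": -0.0104,"wz": 0.0133,"gripper": 0},
  {"x": 0.0024,"y": 0.0005,"z": 0.02,"wx": 0,"wy": -0.0104,"wz": 0.0133,"gripper": 0},
  {"x": 0.0022,"y": 0.0005,"z": 0.045,"wx": 0,"wy": -0.0104,"wz": 0.0133,"gripper": 0},
  {"x": 0.0019,"y": 0.0005,"z": 0.07,"wx": 0,"wy": -0.0104,"wz": 0.0133,"gripper": 0},
  {"x": 0.0016,"y": 0.0005,"z": 0.095,"wx": 0,"wy": -0.0104,"wz": 0.0133,"gripper": 0},
  {"x": 0.0014,"y": 0.0005,"z": 0.115,"wx": 0,"wy": -0.0104,"wz": 0.0133,"gripper": 0},
  {"x": 0.0012,"y": 0.0005,"z": 0.13,"wx": 0,"wy": -0.0104,"wz": 0.0133,"gripper": 0},
  {"x": 0.0011,"y": 0.0005,"z": 0.14,"wx": 0,"wy": -0.0104,"wz": 0.0133,"gripper": 0},
  {"x": 0.0011,"y": 0.0005,"z": 0.146,"wx": 0,"wy": -0.0104,"wz": 0.0133,"gripper": 0},
  {"x": 0.0011,"y": 0.0005,"z": 0.146,"wx": 0,"wy": -0.0104,"wz": 0.0133,"gripper": 0},
], squeeze=20)

```text
t: 2.8
tool_pos: [0.5065, -0.0657, 0.2052]
ee_rot: [2.584, 0.0, 1.274]
ft_force: [-0.2, 1.1, 0.9]
gripper_width: 0.0853
grasp_force: 0.0
```

```bash
python3 - <<'E'
from w import *
shot("w3");im=bot.get_image("side");cv2.imwrite("pics/s3.png",cv2.resize(im["pixels"][120:285,235:455],None,fx=2,fy=2,interpolation=cv2.INTER_CUBIC))
a=cv2.imread("pics/w3.png");b=cv2.imread("pics/s3.png")
cv2.imwrite("pics/c3.png",np.vstack([cv2.resize(a,(440,275)),b]))
for c in (.124,): delta(*pose(.5693,-.085,-.295,0,.001,c))
print(bot.get_state()["ft_force"])
E
```

```text
t 2.9 shift [ 0.0009 -0.0009  0.0009] turn [ 0.0011  0.0009 -0.0018] target [ 0.5067 -0.0649  0.2052]
[-0.18254401  0.19230739 -0.05148668]
```

View pics/c3.png

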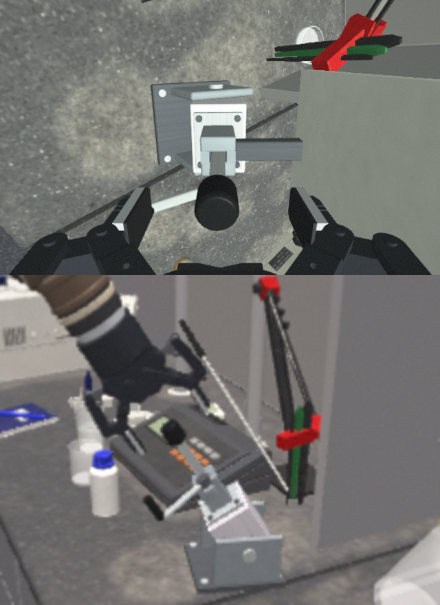

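The knob sits between the open pads, slightly to the left of centre, and nothing touches. Closing now.

Request:
play_rows([
  {"x": 0,"y": 0,"z": 0,"wx": 0,"wy": 0,"wz": 0,"gripper": 0.4},
  {"x": 0,"y": 0,"z": 0,"wx": 0,"wy": 0,"wz": 0,"gripper": 0.6},
  {"x": 0,"y": 0,"z": 0,"wx": 0,"wy": 0,"wz": 0,"gripper": 0.8},
  {"x": 0,"y": 0,"z": 0,"wx": 0,"wy": 0,"wz": 0,"gripper": 0.8},
  {"x": 0,"y": 0,"z": 0,"wx": 0,"wy": 0,"wz": 0,"gripper": 0.8},
  {"x": 0,"y": 0,"z": 0,"wx": 0,"wy": 0,"wz": 0,"gripper": 0.8},
  {"x": 0,"y": 0,"z": 0,"wx": 0,"wy": 0,"wz": 0,"gripper": 0.8},
  {"x": 0,"y": 0,"z": 0,"wx": 0,"wy": 0,"wz": 0,"gripper": 0.8},
], squeeze=20)

```text
t: 3.7
tool_pos: [0.505, -0.0656, 0.204]
ee_rot: [2.587, 0.0, 1.274]
ft_force: [-5.8, 1.4, -1.8]
gripper_width: 0.0249
grasp_force: 22.7
```

```bash
cat > st.py <<'E'
from h import *
from rig import bot
s=bot.get_state();A=Ro.from_euler("xyz",s["ee_rot"]).as_matrix()
print("t",s["t"],"F tool",(A.T@s["ft_force"]).round(2),"tq",(A.T@s["wrist_torque"]).round(2),s["gripper_width"],s["grasp_force"],"probe coords of TCP",(Rp(-.295).T@(s["tool_pos"]-[.5693,-.085,.1])).round(4))
E
python3 st.py
```

```text
t 3.7 F tool [-0.36 -6.03 -1.65] tq [ 1.59  0.1  -0.  ] 0.02491863731100574 22.69240219029598 probe coords of TCP [-1.800e-03 -1.000e-04  1.238e-01]
```

Request:
play_rows([
  {"x": 0,"y": -0.0015,"z": 0,"wx": 0,"wy": 0,"wz": 0,"gripper": 0.8},
  {"x": 0,"y": -0.0015,"z": 0.002,"wx": 0,"wy": 0,"wz": 0,"gripper": 0.8},
  {"x": 0,"y": -0.0015,"z": 0.004,"wx": 0,"wy": 0,"wz": 0,"gripper": 0.8},
  {"x": 0,"y": -0.0015,"z": 0.006,"wx": 0,"wy": 0,"wz": 0,"gripper": 0.8},
  {"x": 0,"y": -0.0015,"z": 0.008,"wx": 0,"wy": 0,"wz": 0,"gripper": 0.8},
  {"x": 0,"y": -0.0015,"z": 0.01,"wx": 0,"wy": 0,"wz": 0,"gripper": 0.8},
  {"x": 0,"y": -0.0015,"z": 0.01,"wx": 0,"wy": 0,"wz": 0,"gripper": 0.8},
])

```text
t: 4.4
tool_pos: [0.5101, -0.0671, 0.1956]
ee_rot: [2.584, -0.0, 1.274]
ft_force: [-0.7, 1.6, -5.3]
gripper_width: 0.0252
grasp_force: 22.2
```

```bash
python3 st.py
```

```text
t 4.4 F tool [ 1.29 -3.82  3.92] tq [1.19 0.25 0.06] 0.025225906616912024 22.2241121402476 probe coords of TCP [-1.800e-03 -1.000e-04  1.139e-01]
```

Request:
play_rows([
  {"x": 0,"y": -0.001,"z": 0.001,"wx": 0,"wy": 0,"wz": 0,"gripper": 0.8},
  {"x": 0,"y": -0.001,"z": 0.002,"wx": 0,"wy": 0,"wz": 0,"gripper": 0.8},
  {"x": 0,"y": -0.001,"z": 0.003,"wx": 0,"wy": 0,"wz": 0,"gripper": 0.8},
])

```text
t: 4.7
tool_pos: [0.5112, -0.0675, 0.1937]
ee_rot: [2.582, -0.0, 1.274]
ft_force: [-3.6, 0.9, -0.2]
gripper_width: 0.0255
grasp_force: 22.6
```

```bash
python3 st.py
```

```text
t 4.7 F tool [-0.19 -3.28 -1.82] tq [1.19 0.13 0.05] 0.02551325951282508 22.62976238038391 probe coords of TCP [-1.800e-03 -1.000e-04  1.116e-01]
```

Request:
play_rows([
  {"x": 0,"y": 0,"z": 0.001,"wx": 0,"wy": 0,"wz": 0,"gripper": 0.8},
  {"x": 0,"y": 0,"z": 0.002,"wx": 0,"wy": 0,"wz": 0,"gripper": 0.8},
  {"x": 0,"y": 0,"z": 0.003,"wx": 0,"wy": 0,"wz": 0,"gripper": 0.8},
])

```text
t: 5.0
tool_pos: [0.5128, -0.0679, 0.191]
ee_rot: [2.582, -0.0, 1.274]
ft_force: [-3.0, 1.3, -0.4]
gripper_width: 0.025
grasp_force: 22.6
```

```bash
python3 st.py
```

```text
t 5.0 F tool [ 0.32 -2.94 -1.43] tq [1.13 0.2  0.08] 0.025045761345880307 22.623279547551647 probe coords of TCP [-1.900e-03 -1.000e-04  1.085e-01]
```

Request:
play_rows([
  {"x": 0,"y": 0,"z": 0.001,"wx": 0,"wy": 0,"wz": 0,"gripper": 0.8},
  {"x": 0,"y": 0,"z": 0.002,"wx": 0,"wy": 0,"wz": 0,"gripper": 0.8},
  {"x": 0,"y": 0,"z": 0.003,"wx": 0,"wy": 0,"wz": 0,"gripper": 0.8},
])

```text
t: 5.3
tool_pos: [0.5143, -0.0684, 0.1885]
ee_rot: [2.582, -0.0, 1.274]
ft_force: [-2.4, 2.7, -0.6]
gripper_width: 0.0251
grasp_force: 22.6
```

```bash
python3 st.py
```

```text
t 5.3 F tool [ 1.85 -2.89 -1.16] tq [1.03 0.28 0.01] 0.025060839516825126 22.616619042819366 probe coords of TCP [-1.800e-03 -1.000e-04  1.055e-01]
```

Request:
play_rows([
  {"x": 0,"y": 0,"z": 0.001,"wx": 0,"wy": 0,"wz": 0,"gripper": 0.8},
  {"x": 0,"y": 0,"z": 0.002,"wx": 0,"wy": 0,"wz": 0,"gripper": 0.8},
])

```text
t: 5.5
tool_pos: [0.5153, -0.0687, 0.1868]
ee_rot: [2.582, -0.0, 1.274]
ft_force: [-1.8, 1.2, -0.8]
gripper_width: 0.0248
grasp_force: 22.6
```

```bash
python3 st.py
```

```text
t 5.5 F tool [ 0.62 -2.24 -0.41] tq [ 1.    0.27 -0.02] 0.024768125989552428 22.61690218001604 probe coords of TCP [-1.800e-03 -1.000e-04  1.035e-01]
```

Request:
play_rows([
  {"x": 0,"y": 0,"z": 0.001,"wx": 0,"wy": 0,"wz": 0,"gripper": 0.8},
  {"x": 0,"y": 0,"z": 0.002,"wx": 0,"wy": 0,"wz": 0,"gripper": 0.8},
])

```text
t: 5.7
tool_pos: [0.5164, -0.069, 0.1851]
ee_rot: [2.582, -0.0, 1.274]
ft_force: [-1.3, 1.6, 0.4]
gripper_width: 0.0252
grasp_force: 22.6
```

```bash
python3 st.py
```

```text
t 5.7 F tool [ 1.14 -1.23 -1.2 ] tq [0.9  0.28 0.01] 0.02520066261651741 22.621513173216954 probe coords of TCP [-1.800e-03 -1.000e-04  1.015e-01]
```

Request:
play_rows([
  {"x": 0,"y": 0,"z": 0.001,"wx": 0,"wy": 0,"wz": 0,"gripper": 0.8},
  {"x": 0,"y": 0,"z": 0.002,"wx": 0,"wy": 0,"wz": 0,"gripper": 0.8},
])

```text
t: 5.9
tool_pos: [0.5174, -0.0693, 0.1834]
ee_rot: [2.582, -0.0, 1.274]
ft_force: [-1.1, 2.5, 0.7]
gripper_width: 0.0249
grasp_force: 22.6
```

```bash
python3 st.py
```

```text
t 5.9 F tool [ 2.09 -1.18 -1.55] tq [0.91 0.3  0.  ] 0.024923868950918755 22.624186881585047 probe coords of TCP [-0.0019 -0.0001  0.0994]
```

Request:
play_rows([
  {"x": 0,"y": 0,"z": 0.001,"wx": 0,"wy": 0,"wz": 0,"gripper": 0.8},
  {"x": 0,"y": 0,"z": 0.002,"wx": 0,"wy": 0,"wz": 0,"gripper": 0.8},
])

```text
t: 6.1
tool_pos: [0.5184, -0.0696, 0.1817]
ee_rot: [2.582, -0.0, 1.274]
ft_force: [-1.8, 2.7, 1.2]
gripper_width: 0.0249
grasp_force: 22.6
```

```bash
python3 st.py
```

```text
t 6.1 F tool [ 2.1  -1.45 -2.37] tq [ 0.8   0.33 -0.  ] 0.024948608367179933 22.62470829533413 probe coords of TCP [-0.0018 -0.0001  0.0975]
```

Request:
play_rows([
  {"x": 0,"y": 0,"z": 0.001,"wx": 0,"wy": 0,"wz": 0,"gripper": 0.8},
  {"x": 0,"y": 0,"z": 0.002,"wx": 0,"wy": 0,"wz": 0,"gripper": 0.8},
])

```text
t: 6.3
tool_pos: [0.5194, -0.0699, 0.1801]
ee_rot: [2.582, -0.0, 1.274]
ft_force: [-3.4, 2.8, 3.0]
gripper_width: 0.025
grasp_force: 22.8
```

```bash
python3 st.py
```

```text
t 6.3 F tool [ 1.74 -1.81 -4.72] tq [ 0.88  0.38 -0.07] 0.025048483012411384 22.751190875424072 probe coords of TCP [-0.0018 -0.      0.0956]
```

Request:
play_rows([
  {"x": 0,"y": 0,"z": 0.0005,"wx": 0,"wy": 0,"wz": 0,"gripper": 0.8},
])

```text
t: 6.4
tool_pos: [0.5196, -0.07, 0.1796]
ee_rot: [2.582, -0.0, 1.274]
ft_force: [-3.3, 2.4, 3.2]
gripper_width: 0.0248
grasp_force: 22.8
```

```bash
python3 st.py
```

```text
t 6.4 F tool [ 1.34 -1.6  -4.79] tq [ 0.87  0.36 -0.02] 0.02478565047769687 22.799954074434936 probe coords of TCP [-0.0019 -0.0001  0.0951]
```

Request:
play_rows([
  {"x": 0,"y": 0,"z": -0.0005,"wx": 0,"wy": 0,"wz": 0,"gripper": 0.8},
  {"x": 0,"y": 0,"z": -0.0005,"wx": 0,"wy": 0,"wz": 0,"gripper": 0.6},
  {"x": 0,"y": 0,"z": -0.0005,"wx": 0,"wy": 0,"wz": 0,"gripper": 0.2},
  {"x": 0,"y": 0,"z": -0.0005,"wx": 0,"wy": 0,"wz": 0,"gripper": 0.2},
  {"x": 0,"y": 0,"z": -0.0005,"wx": 0,"wy": 0,"wz": 0,"gripper": 0.2},
  {"x": 0,"y": 0,"z": -0.0005,"wx": 0,"wy": 0,"wz": 0,"gripper": 0.2},
])

```text
t: 7.0
tool_pos: [0.5192, -0.07, 0.1799]
ee_rot: [2.583, 0.0, 1.273]
ft_force: [-0.5, -0.5, 0.2]
gripper_width: 0.0684
grasp_force: 0.0
```

```bash
python3 st.py; python3 - <<'E'
from w import *
shot("w4")
E
```

```text
t 7.0 F tool [-0.62 -0.17 -0.33] tq [ 0.5   0.   -0.04] 0.06843526619913141 0.0 probe coords of TCP [-0.002  -0.0003  0.0955]
```

View pics/w4.png

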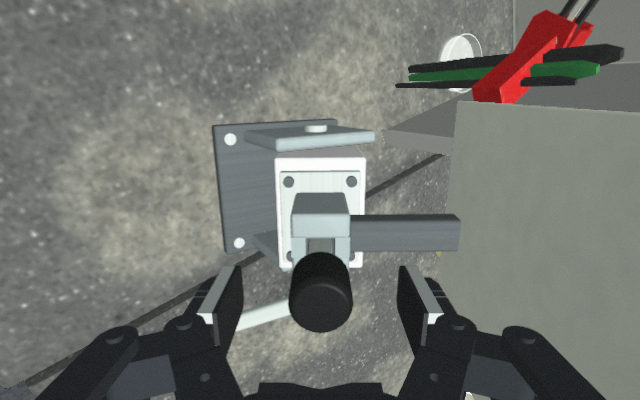

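The probe is released and free, with the knob clear of both pads. Next I retreat along the slide and move over the pin.

```bash
python3 - <<'E'
from h import *
M=(.5693,-.085,-.295)
for a in ((-.002,0,.165,0),(-.067,-.05,.165,.8),(-.067,-.05,.125,.8)): delta(*pose(*M,*a))
from rig import bot; print(bot.get_state()["qpos"].round(2))
E
```

```text
t 7.05 shift [ 0.0001  0.0001 -0.0695] turn [ 0.0005  0.0013 -0.002 ] target [ 0.484  -0.0591  0.2389]
t 7.05 shift [-0.05   -0.0648 -0.0695] turn [0.001 0.001 0.798] target [ 0.4167 -0.0909  0.2044]
t 7.05 shift [-0.05   -0.0648 -0.0295] turn [0.001 0.001 0.798] target [ 0.437  -0.0971  0.1705]
[-0.07 -0.28 -0.69  0.61 -0.12  1.76]
```

Request:
play_rows([
  {"x": 0,"y": 0,"z": -0.02,"wx": 0,"wy": 0,"wz": 0,"gripper": 0.2},
  {"x": 0,"y": 0,"z": -0.045,"wx": 0,"wy": 0,"wz": 0,"gripper": 0.2},
  {"x": 0,"y": 0,"z": -0.07,"wx": 0,"wy": 0,"wz": 0,"gripper": 0.2},
  {"x": 0,"y": 0,"z": -0.07,"wx": 0,"wy": 0,"wz": 0,"gripper": 0.2},
  {"x": -0.02,"y": -0.03,"z": -0.07,"wx": 0,"wy": 0,"wz": 0.13,"gripper": 0.2},
  {"x": -0.05,"y": -0.065,"z": -0.07,"wx": 0,"wy": 0,"wz": 0.26,"gripper": 0.2},
  {"x": -0.05,"y": -0.065,"z": -0.07,"wx": 0,"wy": 0,"wz": 0.4,"gripper": 0.2},
  {"x": -0.05,"y": -0.065,"z": -0.07,"wx": 0,"wy": 0,"wz": 0.54,"gripper": 0.2},
  {"x": -0.05,"y": -0.065,"z": -0.07,"wx": 0,"wy": 0,"wz": 0.68,"gripper": 0.2},
  {"x": -0.05,"y": -0.065,"z": -0.07,"wx": 0,"wy": 0,"wz": 0.8,"gripper": 0.2},
  {"x": -0.05,"y": -0.065,"z": -0.055,"wx": 0,"wy": 0,"wz": 0.8,"gripper": 0.3},
  {"x": -0.05,"y": -0.065,"z": -0.03,"wx": 0,"wy": 0,"wz": 0.8,"gripper": 0.3},
  {"x": -0.05,"y": -0.065,"z": -0.03,"wx": 0,"wy": 0,"wz": 0.8,"gripper": 0.3},
])

```text
t: 8.35
tool_pos: [0.4357, -0.0969, 0.167]
ee_rot: [2.734, -0.386, 0.554]
ft_force: [0.6, 0.6, -0.4]
gripper_width: 0.0597
grasp_force: 0.0
```

```bash
python3 st.py; python3 - <<'E'
from w import *
shot("w5")
M=(.5693,-.085,-.295)
R=Rp(-.295);m=np.array(M[:2]+(.1,))
for n,a in dict(pintop=(-.0659,-.0497,.0916),pinbot=(-.0659,-.0497,.0616)).items():print(n,proj(m+R@np.array(a),"wrist"))
delta(*pose(*M,-.0665,-.05,.079,.8))
E
```

```text
t 8.35 F tool [ 0.63 -0.41  0.54] tq [ 0.37 -0.36  0.01] 0.05965871128891276 0.0 probe coords of TCP [-0.07   -0.0502  0.1227]
pintop [[327.22274641 252.25589373]]
pinbot [[326.29755907 229.79875568]]
t 8.4 shift [0.0023 0.0018 0.0449] turn [-0.0015  0.004  -0.0018] target [ 0.4607 -0.1043  0.1318]
```

View pics/w5.png

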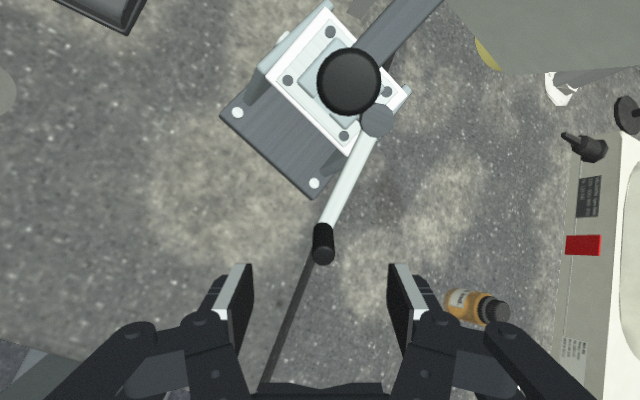

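The pin's top is at (323,256), within about 1 mm of the prediction and between the pads. I'll go down part way, then check.

Request:
play_rows([
  {"x": 0.001,"y": 0.001,"z": 0.01,"wx": 0,"wy": 0,"wz": 0,"gripper": 0.3},
  {"x": 0.001,"y": 0.001,"z": 0.02,"wx": 0,"wy": 0,"wz": 0,"gripper": 0.3},
  {"x": 0.001,"y": 0.001,"z": 0.03,"wx": 0,"wy": 0,"wz": 0,"gripper": 0.3},
  {"x": 0.001,"y": 0.001,"z": 0.03,"wx": 0,"wy": 0,"wz": 0,"gripper": 0.3},
  {"x": 0.001,"y": 0.001,"z": 0.03,"wx": 0,"wy": 0,"wz": 0,"gripper": 0.3},
])

```text
t: 8.9
tool_pos: [0.4528, -0.1019, 0.1457]
ee_rot: [2.731, -0.39, 0.556]
ft_force: [-0.4, -0.7, 0.4]
gripper_width: 0.0599
grasp_force: 0.0
```

```bash
python3 st.py; python3 - <<'E'
from h import *
M=(.5693,-.085,-.295)
delta(*pose(*M,-.0665,-.05,.079,.8))
E
```

```text
t 8.9 F tool [-0.55  0.63 -0.44] tq [ 0.35 -0.36 -0.02] 0.05994351711271576 0.0 probe coords of TCP [-0.0661 -0.0501  0.0952]
t 8.9 shift [-0.0002 -0.0003  0.0162] turn [ 0.0006  0.0012 -0.0019] target [ 0.4607 -0.1043  0.1318]
```

Request:
play_rows([
  {"x": -0.001,"y": -0.001,"z": 0.008,"wx": 0,"wy": 0,"wz": 0,"gripper": 0.3},
  {"x": -0.001,"y": -0.001,"z": 0.016,"wx": 0,"wy": 0,"wz": 0,"gripper": 0.3},
  {"x": -0.001,"y": -0.001,"z": 0.016,"wx": 0,"wy": 0,"wz": 0,"gripper": 0.5},
  {"x": -0.001,"y": -0.001,"z": 0.016,"wx": 0,"wy": 0,"wz": 0,"gripper": 0.7},
  {"x": -0.001,"y": -0.001,"z": 0.016,"wx": 0,"wy": 0,"wz": 0,"gripper": 0.95},
  {"x": -0.001,"y": -0.001,"z": 0.016,"wx": 0,"wy": 0,"wz": 0,"gripper": 0.95},
  {"x": -0.001,"y": -0.001,"z": 0.016,"wx": 0,"wy": 0,"wz": 0,"gripper": 0.95},
  {"x": -0.001,"y": -0.001,"z": 0.016,"wx": 0,"wy": 0,"wz": 0,"gripper": 0.95},
], squeeze=20)

```text
t: 9.7
tool_pos: [0.46, -0.1041, 0.132]
ee_rot: [2.731, -0.391, 0.556]
ft_force: [-1.3, 1.2, 0.4]
gripper_width: 0.0111
grasp_force: 21.5
```

```bash
python3 st.py; python3 - <<'E'
from h import *
from rig import bot
# arc plan: pivot in probe xy from the measured pin position, angle fitted to radius .07
s=bot.get_state();A=Ro.from_euler("xyz",s["ee_rot"]).as_matrix();R=Rp(-.295)
c=R.T@(s["tool_pos"]-[.5693,-.085,.1]);pv=np.array([-.001,-.026]);d=c[:2]-pv
L0=np.arctan2(-d[1],-d[0]);print("radius",np.hypot(*d),"L0",L0)
for L in np.linspace(L0,1.5,13)[1:]:
    dp=np.array([-.07*np.cos(L)+.07*np.cos(L0),-.07*np.sin(L)+.07*np.sin(L0),0])
    tw=np.interp(L,[L0,1.5],[0,-.72]);print(round(L,3),(A.T@R@dp).round(4),round(tw,3))
E
```

```text
t 9.7 F tool [-0.25 -1.39 -1.16] tq [ 0.49 -0.44 -0.01] 0.011110739797304932 21.53406411409378 probe coords of TCP [-0.067  -0.05    0.0796]
radius 0.07027458166480466 L0 0.34880514706277127
0.445 [-0.0024  0.0063  0.    ] -0.06
0.541 [-0.0043  0.0127  0.    ] -0.12
0.637 [-0.0055  0.0193  0.    ] -0.18
0.733 [-0.006  0.026  0.   ] -0.24
0.828 [-0.006   0.0327  0.    ] -0.3
0.924 [-0.0052  0.0394  0.    ] -0.36
1.02 [-0.0039  0.046   0.0001] -0.42
1.116 [-0.0019  0.0524  0.0001] -0.48
1.212 [0.0007 0.0586 0.0001] -0.54
1.308 [0.0038 0.0645 0.0001] -0.6
1.404 [0.0076 0.0701 0.0001] -0.66
1.5 [0.0118 0.0753 0.0001] -0.72
```

Request:
play_rows([
  {"x": -0.0012,"y": 0.003,"z": 0,"wx": 0,"wy": 0,"wz": -0.03,"gripper": 0.95},
  {"x": -0.0024,"y": 0.0063,"z": 0,"wx": 0,"wy": 0,"wz": -0.06,"gripper": 0.95},
  {"x": -0.0034,"y": 0.0095,"z": 0,"wx": 0,"wy": 0,"wz": -0.09,"gripper": 0.95},
  {"x": -0.0043,"y": 0.0127,"z": 0,"wx": 0,"wy": 0,"wz": -0.12,"gripper": 0.95},
  {"x": -0.0049,"y": 0.016,"z": 0,"wx": 0,"wy": 0,"wz": -0.15,"gripper": 0.95},
  {"x": -0.0055,"y": 0.0193,"z": 0,"wx": 0,"wy": 0,"wz": -0.18,"gripper": 0.95},
  {"x": -0.0058,"y": 0.0226,"z": 0,"wx": 0,"wy": 0,"wz": -0.21,"gripper": 0.95},
  {"x": -0.006,"y": 0.026,"z": 0,"wx": 0,"wy": 0,"wz": -0.24,"gripper": 0.95},
])

```text
t: 10.5
tool_pos: [0.4639, -0.1288, 0.1386]
ee_rot: [2.656, -0.285, 0.787]
ft_force: [-1.4, 3.2, 0.6]
gripper_width: 0.0113
grasp_force: 21.8
```

```bash
python3 st.py
```

```text
t 10.5 F tool [ 1.44 -2.78 -1.75] tq [ 1.12 -0.21 -0.11] 0.011303452977803321 21.805637776851654 probe coords of TCP [-0.0543 -0.0725  0.0794]
```

```bash
python3 - <<'E'
from h import *
from rig import bot
A=Ro.from_euler("xyz",bot.get_state()["ee_rot"]).as_matrix();R=Rp(-.295);L0=.733
for L in list(np.arange(.8,1.5,.1))+[1.5,1.53]:
    dp=np.array([-.07*np.cos(L)+.07*np.cos(L0),-.07*np.sin(L)+.07*np.sin(L0),0])
    print(round(L,3),(A.T@R@dp).round(4),round(np.interp(L,[L0,1.5],[0,-.48]),3))
E
```

```text
0.8 [-0.0011  0.0045 -0.    ] -0.042
0.9 [-0.0023  0.0115 -0.    ] -0.105
1.0 [-0.0027  0.0184 -0.    ] -0.167
1.1 [-0.0024  0.0254 -0.    ] -0.23
1.2 [-0.0014  0.0324 -0.    ] -0.292
1.3 [ 0.0002  0.0392 -0.    ] -0.355
1.4 [ 0.0026  0.0458 -0.0001] -0.417
1.5 [ 0.0055  0.0521 -0.0001] -0.48
1.53 [ 0.0065  0.0539 -0.0001] -0.48
```

Request:
play_rows([
  {"x": -0.0011,"y": 0.0045,"z": 0,"wx": 0,"wy": 0,"wz": -0.042,"gripper": 0.95},
  {"x": -0.0018,"y": 0.008,"z": 0,"wx": 0,"wy": 0,"wz": -0.073,"gripper": 0.95},
  {"x": -0.0023,"y": 0.0115,"z": 0,"wx": 0,"wy": 0,"wz": -0.105,"gripper": 0.95},
  {"x": -0.0026,"y": 0.015,"z": 0,"wx": 0,"wy": 0,"wz": -0.136,"gripper": 0.95},
  {"x": -0.0027,"y": 0.0184,"z": 0,"wx": 0,"wy": 0,"wz": -0.167,"gripper": 0.95},
  {"x": -0.0026,"y": 0.0219,"z": 0,"wx": 0,"wy": 0,"wz": -0.2,"gripper": 0.95},
  {"x": -0.0024,"y": 0.0254,"z": 0,"wx": 0,"wy": 0,"wz": -0.23,"gripper": 0.95},
  {"x": -0.002,"y": 0.029,"z": 0,"wx": 0,"wy": 0,"wz": -0.26,"gripper": 0.95},
  {"x": -0.0014,"y": 0.0324,"z": 0,"wx": 0,"wy": 0,"wz": -0.292,"gripper": 0.95},
  {"x": -0.0007,"y": 0.0358,"z": 0,"wx": 0,"wy": 0,"wz": -0.325,"gripper": 0.95},
  {"x": 0.0002,"y": 0.0392,"z": 0,"wx": 0,"wy": 0,"wz": -0.355,"gripper": 0.95},
  {"x": 0.0013,"y": 0.0425,"z": 0,"wx": 0,"wy": 0,"wz": -0.386,"gripper": 0.95},
  {"x": 0.0026,"y": 0.0458,"z": 0,"wx": 0,"wy": 0,"wz": -0.417,"gripper": 0.95},
])

```text
t: 11.8
tool_pos: [0.4887, -0.1606, 0.159]
ee_rot: [2.591, -0.073, 1.152]
ft_force: [-8.5, -0.3, 1.9]
gripper_width: 0.0109
grasp_force: 22.2
```

```bash
python3 st.py; python3 - <<'E'
from h import *
from rig import bot
A=Ro.from_euler("xyz",bot.get_state()["ee_rot"]).as_matrix();R=Rp(-.295);L0=1.4
for L in [1.45,1.5,1.55]:
    dp=np.array([-.07*np.cos(L)+.07*np.cos(L0),-.07*np.sin(L)+.07*np.sin(L0),0])
    print(round(L,3),(A.T@R@dp).round(4))
E
```

```text
t 11.8 F tool [-3.58 -5.35 -5.81] tq [ 1.57 -0.76 -0.19] 0.010944619217102094 22.20457524061203 probe coords of TCP [-0.0155 -0.0958  0.0792]
1.45 [-0.      0.0035 -0.    ]
1.5 [ 0.0002  0.007  -0.    ]
1.55 [ 0.0005  0.0105 -0.    ]
```

Request:
play_rows([
  {"x": 0,"y": 0.003,"z": -0.0005,"wx": 0,"wy": 0,"wz": -0.03,"gripper": 0.95},
  {"x": 0,"y": 0.005,"z": -0.001,"wx": 0,"wy": 0,"wz": -0.06,"gripper": 0.95},
  {"x": 0.0002,"y": 0.007,"z": -0.001,"wx": 0,"wy": 0,"wz": -0.07,"gripper": 0.95},
  {"x": 0.0002,"y": 0.0085,"z": -0.001,"wx": 0,"wy": 0,"wz": -0.07,"gripper": 0.95},
  {"x": 0.0002,"y": 0.0085,"z": -0.001,"wx": 0,"wy": 0,"wz": -0.07,"gripper": 0.95},
])

```text
t: 12.3
tool_pos: [0.4952, -0.164, 0.1641]
ee_rot: [2.587, -0.037, 1.21]
ft_force: [-1.7, -4.0, -5.4]
gripper_width: 0.011
grasp_force: 21.2
```

```bash
python3 st.py
```

```text
t 12.3 F tool [-4.55 -2.93  4.33] tq [ 1.12 -1.09 -0.13] 0.010980672427620347 21.240306794643402 probe coords of TCP [-0.0067 -0.0971  0.0797]
```

Request:
play_rows([
  {"x": 0.001,"y": 0.001,"z": 0.0005,"wx": 0,"wy": 0,"wz": 0,"gripper": 0.95},
  {"x": 0.001,"y": 0.002,"z": 0.0005,"wx": 0,"wy": 0,"wz": 0,"gripper": 0.95},
  {"x": 0.001,"y": 0.003,"z": 0.0005,"wx": 0,"wy": 0,"wz": 0,"gripper": 0.95},
  {"x": 0.001,"y": 0.003,"z": 0.0005,"wx": 0,"wy": 0,"wz": 0,"gripper": 0.95},
])

```text
t: 12.7
tool_pos: [0.4962, -0.1642, 0.1642]
ee_rot: [2.591, -0.035, 1.208]
ft_force: [-15.7, -4.8, 0.5]
gripper_width: 0.0115
grasp_force: 22.5
```

```bash
python3 st.py
```

```text
t 12.7 F tool [-10.   -10.6   -7.49] tq [ 2.62 -1.78 -0.11] 0.011523551975825065 22.52040535211563 probe coords of TCP [-0.0057 -0.0971  0.0793]
```

The lever is at its stop: the force rose sharply and the pin hardly moved. I'll relax, open, and retreat along the slide.

Request:
play_rows([
  {"x": -0.001,"y": -0.001,"z": -0.0005,"wx": 0,"wy": 0,"wz": 0,"gripper": 0.95},
  {"x": -0.002,"y": -0.0015,"z": -0.0005,"wx": 0,"wy": 0,"wz": 0,"gripper": 0.95},
  {"x": -0.002,"y": -0.0015,"z": -0.0005,"wx": 0,"wy": 0,"wz": 0,"gripper": 0.8},
  {"x": -0.002,"y": -0.0015,"z": -0.0005,"wx": 0,"wy": 0,"wz": 0,"gripper": 0.6},
  {"x": -0.002,"y": -0.0015,"z": -0.0005,"wx": 0,"wy": 0,"wz": 0,"gripper": 0.4},
  {"x": -0.002,"y": -0.0015,"z": -0.0005,"wx": 0,"wy": 0,"wz": 0,"gripper": 0.4},
  {"x": -0.002,"y": -0.0015,"z": -0.0005,"wx": 0,"wy": 0,"wz": 0,"gripper": 0.4},
])

```text
t: 13.4
tool_pos: [0.498, -0.1649, 0.1674]
ee_rot: [2.582, -0.039, 1.212]
ft_force: [0.2, -0.1, 0.2]
gripper_width: 0.0515
grasp_force: 0.0
```

Request:
play_rows([
  {"x": 0,"y": 0,"z": -0.02,"wx": 0,"wy": 0,"wz": 0,"gripper": 0.4},
  {"x": 0,"y": 0,"z": -0.05,"wx": 0,"wy": 0,"wz": 0,"gripper": 0.4},
  {"x": 0,"y": 0,"z": -0.09,"wx": 0,"wy": 0,"wz": 0,"gripper": 0.4},
  {"x": 0,"y": 0,"z": -0.13,"wx": 0,"wy": 0,"wz": 0,"gripper": 0.4},
  {"x": 0,"y": 0,"z": -0.13,"wx": 0,"wy": 0,"wz": 0,"gripper": 0.4},
  {"x": 0,"y": 0,"z": -0.13,"wx": 0,"wy": 0,"wz": 0,"gripper": 0.4},
])

```text
t: 14.0
tool_pos: [0.4319, -0.1447, 0.2784]
ee_rot: [2.58, -0.039, 1.212]
ft_force: [0.0, -0.0, -1.2]
gripper_width: 0.0515
grasp_force: 0.0
```

```bash
python3 st.py; python3 - <<'E'
from w import *
shot("w6")
R=Rp(-.295);m=np.array([.5693,-.085,.1])
for L in(1.2,1.35,1.5):print(L,proj(m+R@np.array([-.002-.07*np.cos(L),-.026-.07*np.sin(L),.0916]),"wrist"))
for s in (.110,.1125,.115):print("knobtop",s,proj(m+R@np.array([-.002,0,s]),"wrist"))
a=cv2.imread("pics/w6.png");b=bot.get_image("side")["pixels"][120:285,235:455]
cv2.imwrite("pics/c6.png",np.vstack([a[:, :640][:400],cv2.resize(np.hstack([b,C["side"]["pixels"][120:285,235:455]]),(640,200))]))
E
```

```text
t 14.0 F tool [-0.06 -0.61  1.  ] tq [ 0.48 -0.09 -0.03] 0.05145184793639708 0.0 probe coords of TCP [-0.0022 -0.0971  0.2118]
1.2 [[286.36547333 200.88949067]]
1.35 [[300.13147457 203.80434413]]
1.5 [[314.11529984 204.72959446]]
knobtop 0.11 [[309.29952926  65.38660679]]
knobtop 0.1125 [[309.19636909  65.07609698]]
knobtop 0.115 [[309.09086741  64.75854313]]
```

View pics/c6.png

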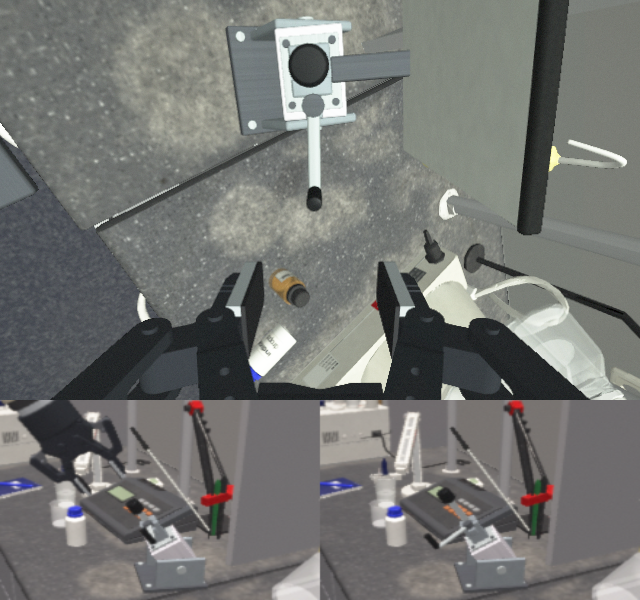

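The lever pin is at (314,203), which matches an angle of 1.5 rad. The probe is still down, and the bottles and beaker look unmoved. Handing in.

```bash
python3 -c "
from rig import bot
print(bot.close_job())"
```

```text
the job is handed in; nothing more can be done
None
```

I lowered the probe about 29 mm until it pressed lightly on the well floor (roughly 3 N by estimate), released it there, swung the lever to its stop at about 1.5 rad, and handed the job in at 14 s with the arm clear and no sign of the bottles or beaker having moved; no verdict came back.

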